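# Release the card-reader cradle and trap it part-way out

## Robot

A 6-joint arm with a two-finger parallel gripper is mounted at the origin on the work surface; the furniture and walls round the work are solid. World frame = base frame: x ahead of the robot, y to its left, z up, the work surface at z = 0. Lengths are in mm, angles in rad, forces in N, time in s.
With the tool pointing down it reaches from about 275 to 750 mm from the base axis. Payload 10.2 kg.
Tool frame: the origin (TCP) lies at the very end of the fingers, on their centre line; the grasp point (between the pads) lies 19 mm behind it; z points along the fingers, y is the line along which they close (so a half turn about z gives the same grasp; the last joint's range is limited). The gripper opens to 85 mm and grips with 20 to 120 N. Pads are 22 mm wide; open, the fingers measure 114 mm over their backs; the gripper's body (76 mm by 85 mm) begins 54 mm behind the grasp point. The pads swing forward as they close: fully open they stand 13 mm farther back than shut.
Start: joints at [1.091, 0.313, 1.498, -0, 1.331, -0.223], TCP at [133.356, 507.787, 193.994] pointing down, gripper open.
Joint ranges: [-2.94, 2.94], [-0.97, 2.17], [0.19, 2.56], [-1.23, 4.37], [0.02, 3.11], [-2.88, 2.88]. Speed limits (rad/s): [2.39, 2.39, 3.01, 3.14, 3.14, 3.14].

## Interface

Orientations are given as a unit quaternion [w, x, y, z].
In Python, from rig import ctrl gives the robot as it stands.
- The arm moves only by the tool step_arm, never from a script. Its argument "increments" is a list of rows, each a list of 3 entries, a list of its own where there are three numbers: the shift along the tool's x, y, z in cm, then the turn, a rotation vector about the tool's x, y, z in degrees, then the opening in per cent of the stroke, from 0 (shut) to 100 (fully open). A call has 1 to 8 rows; each row is the pose to reach, as a shift and turn from the pose commanded when the call began, along the tool's axes at that moment; what a row does not reach only later rows make up. A row lasts 1/8 s, in which the tool goes at most 62.5 mm and 10.7 degrees, less where a joint would pass 70% of its speed; a pose out of reach is approached as far as the arm can. A call with a gripper value outside its range is refused whole. The fingers move at their own pace and stop on an object; "squeeze" is the grip in N (left out, the last holds). Time passes only in rows, so rows that repeat a pose let the fingers close. It gives the time, the measured TCP pose, the force, the opening and the grip force at its end, in the units of the state.
- ctrl.sense(): the state, without advancing time (a new reading comes with each control period).
- ctrl.capture(name): name is "side" or "top"; returns a dict with "img" (420x560x3 uint8, red, green, blue), "fx", "fy", "cx", "cy" (pixels), "extrinsics" (4x4, takes a point from camera to world coordinates). Camera axes: x right, y down, z forward; pixel columns grow to the right and rows downward; lengths in mm; the calibration is good to about 2 mm. A picture is of the moment at which its call begins. There is no depth.
- ctrl.finish_job(): hands the job in; it is judged then, once.
The state is a dict: "time_s": time; "joints": joint angles; "dq": joint speeds; "tau": joint torques, N m; "eef_pos": TCP position; "ee_rot": TCP orientation; "force": force on the tool from outside, world axes, zero at the start; "wrist_torque": the same for the moment, N m; "grip_width": opening from 0.0 (shut) to 1.0 (fully open); "grip_force": force on a finger pad.
Only numpy, scipy, OpenCV 4.12 (cv2) and the standard library are available. Lean on these libraries where they do the work, as an engineer would, in place of code of your own. Each camera call takes 0.05 s, during which the arm holds its last target. There are 200 camera calls.

## Task

Press down the long spring button on top of the card-reader dock with one fingertip, and with the other finger trap the cradle that creeps out of the dock's open front, by its upright tab, before it runs out to its end stop. Finish while holding: one finger still keeps the button down, the other stands in front of the tab and keeps the cradle still, part-way out. Grip and lift nothing, leave the card reader lying in the cradle, do not shove the cradle hard, and leave everything else on the counter where it stands.

Things in the scene. Friction and masses are not known exactly. Their poses are not given: they have to be found in the camera images.
- dock: Card-reader dock fixed to the counter. Pale grey housing x -50 to +68 mm, 104 wide, 50 high, on a metal base plate x -160 to +70 mm, 8 thick, that runs on in front as a track (rails 13 high, end stop 16 high). Origin on the counter, on the middle line; -x is the way the cradle comes out, z up. It stands crosswise: the cradle comes out to the robot's right (world -y), give or take 0.4 rad.
- button_top (a point): Centre of the top of the spring button: a black bar 26 mm (along dock x) by 46 mm (along dock y) with three fine ribs, on the roof at the housing's open front. At dock (-30, 0, 64) mm when up; it goes down with the button to 56 mm (the collar round it is 53 mm high).
- release_button (a joint): Travel of the button (m): 0 up, 0.008 fully down. Spring return: about 2.3 N at the start, 6 N fully down. From about 0.004 m the latch lets the cradle go; held down means over 0.0045 m.
- tab_face (a point): Point on the outer (-x) face of the cradle's upright metal tab, 50 mm wide, 7 mm thick, top edge 90 mm above the counter (34 mm above the pressed button). At home at dock (-66, 0, 75) mm: the outer face is 36 mm from the button's centre, the inner face 16 mm from the button's edge. Moves along dock -x with the cradle.
- reader_cradle (a joint): How far the cradle is out (m): 0 home and latched, 0.085 at the end stop. Once released a spring of about 3.5 N (2.6 N at the end) drives it and a damper slows it to about 35 mm/s: some 2.5 s to run out. Anything firm in front of the tab stops it. The latch keeps it from being pushed back home unless the button is down.
- card_reader: White card reader, 68 x 68 x 14 mm, lying loose in the cradle (floor 12 mm above the counter, side walls 12 mm), mostly under the housing's roof at the start. Origin at the centre of its underside.
- jam_jar: Bystander: glass jam jar, 62 mm across, 85 mm high, standing close behind the dock's closed back. Origin under its centre.
- service_bell: Bystander: counter bell, 83 mm across, 62 mm high with its own small button on top. Origin under its centre.
- green_tape: Bystander: roll of tape lying flat, 96 mm across, 25 mm high, at the far left. Origin under its centre.

How it is judged (in metres and radians):
On the way, in this order (a step that is already met when the one before it is completed fails the run):
1. a finger presses the button until the latch lets go (value of joint release_button above 0.0035 m and contact force between the fingers and release_button above 0.5 N), for 0.04 s.
2. the cradle is trapped part-way out by a finger while a finger holds the button down (value of joint reader_cradle between 0.015 and 0.075 m and velocity of joint reader_cradle between -0.004 and 0.004 m/s and value of joint release_button above 0.0045 m and contact force between the fingers and reader_cradle above 0.8 N and contact force between the fingers and release_button above 0.8 N), for 0.3 s.
At the end, for the whole second after the job is handed in: A finger holds the button down (over 4.5 mm, over 0.8 N), a finger bears on the cradle (over 0.8 N) and it stands still (under 4 mm/s) 15 to 75 mm out; the card reader lies at rest in the cradle (not over 5 mm above its floor) (all of step 2 and z of card_reader in the frame of dock below 0.017 m and horizontal distance between card_reader and tab_face below 0.06 m and linear speed of card_reader below 0.02 m/s); the arm keeps its last pose, push and grip.
It fails at once if the cradle ran out to its end stop (value of joint reader_cradle above 0.081 m).
It fails at once if the cradle was shoved or squeezed with over 25 N (contact force between the fingers and reader_cradle above 25 N).
It fails at once if the card reader was lifted out of its place (z of card_reader in the frame of dock above 0.022 m).
It fails at once if a bystander was moved over 20 mm or lifted (distance of any of jam_jar, service_bell, green_tape from where it was at the start of the episode above 0.02 m or height (world z) of any of jam_jar, service_bell, green_tape above 0.012 m).
It also fails if it takes over 38 s, if anything falls off the work surface, if the arm or the gripper's body presses on something with over 40 N, if the wrist force passes 120 N, or if a joint passes its speed limit or range.

## Working session

There is one attempt and no reset: what is moved stays moved. The work goes in short steps, Python scripts to look and compute and a tool call to move; the robot and the scene stay as the last step left them, time stands still between calls to the robot, and variables do not carry over. Pictures are saved under pics/ and viewed, at most 10 in all, crops included, and the job is handed in when it is done.

Besides the shell and the picture viewer there is one more tool, called after "Call:" in YAML: its name, and indented under it one key for each argument. step_arm: Moves the arm, as the interface text tells. Its arguments: {"type":"object","properties":{"increments":{"type":"array"},"squeeze":{"type":"number"}},"required":["increments"]}

```bash
ls; mkdir -p pics
python3 - <<'E'
from rig import ctrl
import cv2,numpy as np
np.set_printoptions(precision=4,suppress=True)
print(ctrl.sense())
for n in("top","side"):
    c=ctrl.capture(n); cv2.imwrite(f"pics/{n}0.png",c["img"][:,:,::-1])
    print(n,c["fx"],c["fy"],c["cx"],c["cy"]);print(np.array(c["extrinsics"]))
E
```

```text
pics
{'time_s': 0.0, 'joints': array([ 1.0906,  0.3135,  1.4985, -0.    ,  1.331 , -0.2234]), 'dq': array([ 0.001 , -0.0001,  0.0003,  0.0016,  0.0003,  0.0001]), 'tau': array([  0.0005, -41.2265, -25.9744,  -0.0001,   0.0042,   0.    ]), 'eef_pos': array([133.2007, 507.4969, 193.4217]), 'ee_rot': array([-0.0002,  0.128 ,  0.9918, -0.0006]), 'force': array([-0.4665, -0.3516, -0.5546]), 'wrist_torque': array([ 0.0118,  0.0275, -0.0611]), 'grip_force': 0.0, 'grip_width': 0.9997148767513061}
top 502.8221280283175 502.8221280283175 279.00042608549364 205.9175838434895
[[  0.0748  -0.9749   0.2097 284.2856]
 [ -0.9972  -0.0737   0.0132  26.6717]
 [  0.0026  -0.2101  -0.9777 993.2041]
 [  0.       0.       0.       1.    ]]
side 438.9911687014813 438.9911687014813 290.259154229364 207.5738640430166
[[   0.8827   -0.1907    0.4296  102.5083]
 [  -0.4699   -0.3391    0.815  -652.0193]
 [  -0.0097   -0.9212   -0.3889  430.4551]
 [   0.        0.        0.        1.    ]]
```

View pics/top0.png

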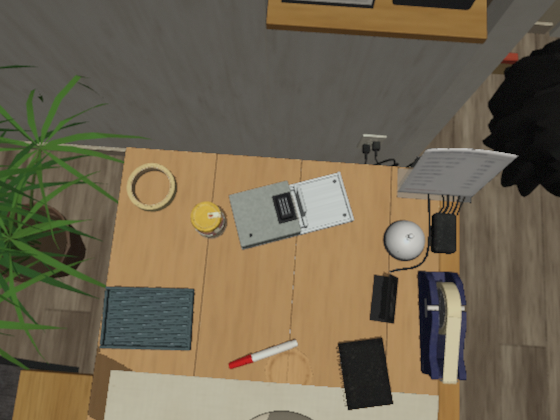

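View pics/side0.png

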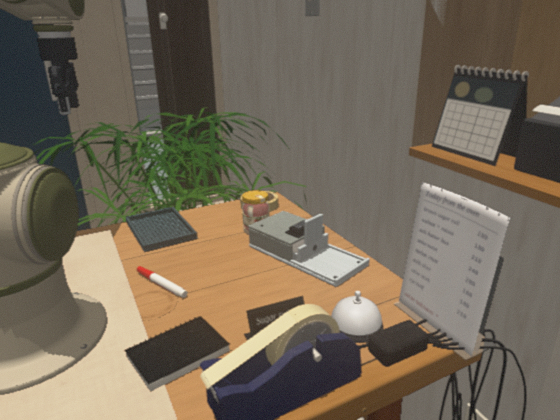

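The top view shows the dock at about (230–352, 175–246), with the button at (285,207) and the tab just right of it. The jar is at (208,217), the bell at (404,240) and the tape at (151,187). I'll zoom in on the dock in both views.

Run:
```python
import cv2,numpy as np
a=cv2.imread("pics/top0.png")[165:255,220:365]; b=cv2.imread("pics/side0.png")[185:285,235:380]
a=cv2.resize(a,None,fx=5,fy=5,interpolation=cv2.INTER_CUBIC)[:,:]
b=cv2.resize(b,None,fx=5,fy=5,interpolation=cv2.INTER_CUBIC)
cv2.imwrite("pics/a.png",a);cv2.imwrite("pics/b.png",b)
```

```text
(no output)
```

View pics/a.png

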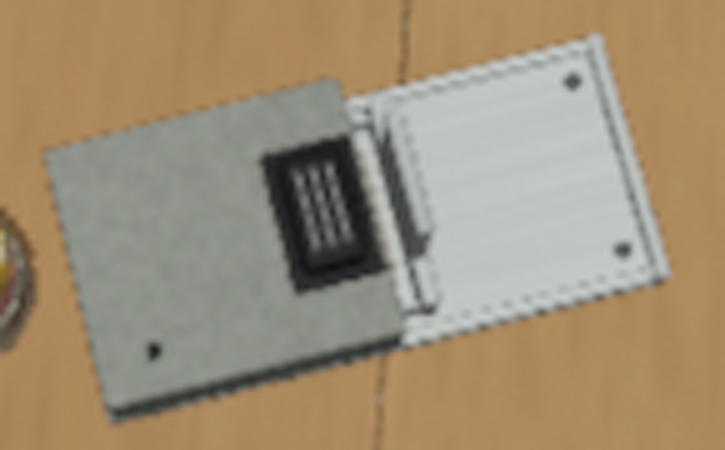

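View pics/b.png

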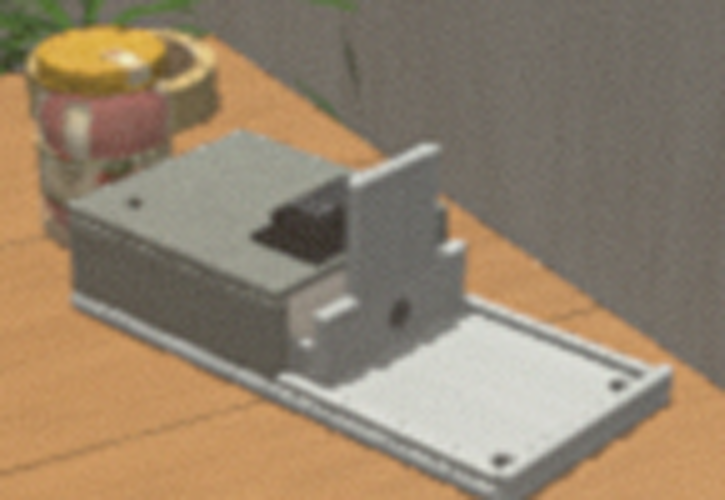

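The top crop shows the roof corners at crop (47,152), (338,80), (402,338) and (112,408). The button ribs are centred at (322,207), and the track's far corners are at (600,37) and (667,280). The side crop shows the tab's top edge from (352,180) to (438,147). I'll cast rays through these points.

```bash
cat > h.py <<'E'
import numpy as np
np.set_printoptions(precision=3,suppress=True)
T=dict(top=(502.822,279.0,205.918,np.array([[.0748,-.9749,.2097,284.2856],[-.9972,-.0737,.0132,26.6717],[.0026,-.2101,-.9777,993.2041]])),
side=(438.991,290.259,207.574,np.array([[.8827,-.1907,.4296,102.5083],[-.4699,-.3391,.815,-652.0193],[-.0097,-.9212,-.3889,430.4551]])))
def ray(n,u,v,z):
    f,cx,cy,E=T[n]; d=E[:,:3]@[(u-cx)/f,(v-cy)/f,1]; return E[:,3]+d*(z-E[2,3])/d[2]
def proj(n,p):
    f,cx,cy,E=T[n]; q=E[:,:3].T@(np.array(p)-E[:,3]); return q[:2]/q[2]*f+[cx,cy]
E
python3 - <<'E'
from h import *
t=lambda x,y,z: ray("top",220+(x-2)/5,165+(y-2)/5,z)
s=lambda x,y,z: ray("side",235+(x-2)/5,185+(y-2)/5,z)
R=[t(47,152,50),t(338,80,50),t(402,338,50),t(112,408,50)]
print(np.array(R)); e=[np.linalg.norm(R[i]-R[(i+1)%4]) for i in range(4)];print(e)
u=(R[1]+R[2]-R[0]-R[3])[:2];u/=np.linalg.norm(u);w=(R[1]-R[2])[:2];w/=np.linalg.norm(w)
print("out dir",u,"ang",np.degrees(np.arctan2(u[1],u[0])),"w",np.degrees(np.arctan2(w[1],w[0])))
C=sum(R)/4; print("centre roof(x=9)",C, "button from roof",C[:2]+u*39)
print("btn ribs top",t(322,207,64)); print("collar",t(324,213,53))
b=[t(600,37,16),t(667,280,16)];print("end stop",b,(b[0]+b[1])[:2]/2-u*130)
a=[s(352,180,90),s(438,147,90)];print("tab top",a,np.linalg.norm(a[0]-a[1]),(a[0]+a[1])/2)
E
```

```text
[[500.786 137.098  50.   ]
 [537.875  27.304  50.   ]
 [438.724  -4.146  50.   ]
 [403.85  103.168  50.   ]]
[np.float64(115.88842574861891), np.float64(104.01893992649191), np.float64(112.83776970175919), np.float64(102.70257402383984)]
out dir [ 0.315 -0.949] ang -71.66151120017771 w 17.59864395366359
centre roof(x=9) [470.308  65.856  50.   ] button from roof [482.579  28.837]
btn ribs top [484.138  29.781  64.   ]
collar [484.222  28.885  53.   ]
end stop [array([572.894, -76.821,  16.   ]), array([ 475.306, -108.175,   16.   ])] [483.198  30.9  ]
tab top [array([473.221,  -7.039,  90.   ]), array([517.241,   3.27 ,  90.   ])] 45.211047650439134 [495.231  -1.884  90.   ]
```

Several measurements agree: the button centre is at about (484, 29.5) and the cradle comes out at -72°. I'll point the tool straight down with its y axis along the track. One finger then sits on the button, with the TCP 50 mm in front of it at about (499.5, -18). The other finger's pad catches the tab at about 56 mm out. I'll travel high first.

Call:
step_arm:
  increments:
    - [[-3, -2.5, 0], [0, 0, -4], 100]
    - [[-8, -7, 0], [0, 0, -8], 100]
    - [[-13, -11, 0], [0, 0, -12], 100]
    - [[-18, -15.3, 0], [0, 0, -17], 100]
    - [[-23, -19.6, 0], [0, 0, -21], 100]
    - [[-28, -23.9, 0], [0, 0, -25], 100]
    - [[-32, -27.3, 0], [0, 0, -29], 100]
    - [[-35, -29.8, 0], [0, 0, -32.7], 100]

```text
time_s: 1.1
eef_pos: [397.1, 128.5, 193.9]
ee_rot: [-0.0, -0.157, 0.988, -0.0]
force: [-0.1, 1.6, 0.9]
grip_width: 1.0
grip_force: 0.0
```

```bash
cat >> h.py <<'E'
from scipy.spatial.transform import Rotation as Ro
from rig import ctrl
def rot(s): return Ro.from_quat(np.roll(s["ee_rot"],-1))
def to(p,yaw=108):
    s=ctrl.sense(); R=rot(s); c=np.cos(np.radians(yaw)); n=np.sin(np.radians(yaw))
    G=Ro.from_matrix(np.array([[-n,c,0],[c,n,0],[0,0,-1]]))
    print(s["time_s"],s["eef_pos"],s["joints"],s["force"],s["grip_width"])
    print("shift cm",R.inv().apply(np.array(p)-s["eef_pos"])/10,"turn",np.degrees((R.inv()*G).as_rotvec()))
E
python3 -c "
from h import *
to((499.5,-18,130))"
```

```text
1.1 [397.097 128.489 193.901] [ 0.031  0.072  1.793 -0.     1.277 -1.855] [-0.091  1.612  0.853] 1.000276221061363
shift cm [ -5.207 -17.098   6.39 ] turn [ 0.    -0.005  0.019]
```

Call:
step_arm:
  increments:
    - [[-1, -3.5, 0], [0, 0, 0], 100]
    - [[-2.2, -7.5, 0], [0, 0, 0], 100]
    - [[-3.6, -11.5, 1.5], [0, 0, 0], 100]
    - [[-4.6, -15, 3.5], [0, 0, 0], 100]
    - [[-5.2, -17.1, 5.5], [0, 0, 0], 100]
    - [[-5.2, -17.1, 6.4], [0, 0, 0], 100]
    - [[-5.2, -17.1, 6.4], [0, 0, 0], 100]

```text
time_s: 1.98
eef_pos: [497.8, -15.2, 129.7]
ee_rot: [-0.001, -0.156, 0.988, 0.0]
force: [1.1, 0.3, 0.2]
grip_width: 1.002
grip_force: 0.0
```

Run:
```python
from h import *
import cv2
to((499.5,-18,44))
a=ctrl.capture("top")["img"][:,:,::-1][130:270,200:360]; b=ctrl.capture("side")["img"][:,:,::-1][130:290,230:390]
z=lambda i:cv2.resize(i,(400,400*i.shape[0]//i.shape[1]),interpolation=cv2.INTER_CUBIC)
a,b=z(a),z(b); o=np.zeros((400,800,3),np.uint8);o[:a.shape[0],:400]=a;o[:b.shape[0],400:]=b
cv2.imwrite("pics/c.png",o)
```

```text
1.975 [497.806 -15.221 129.702] [-0.266  0.317  1.669  0.     1.157 -2.151] [1.058 0.345 0.229] 1.0023114194053737
shift cm [-0.084 -0.324  8.57 ] turn [ 0.051 -0.061  0.006]
```

View pics/c.png

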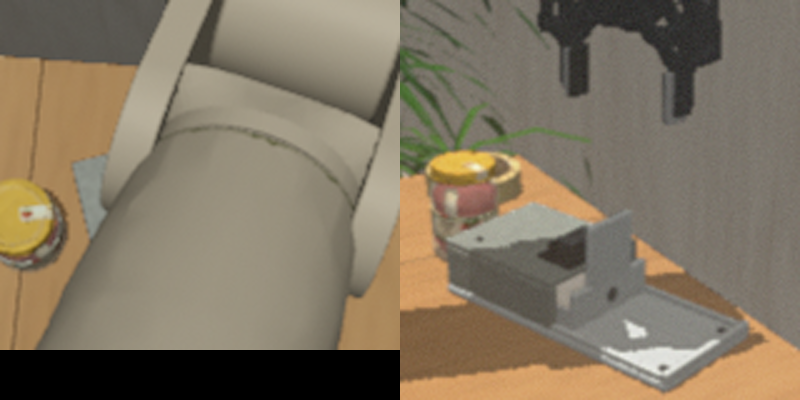

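The side view (right half) shows finger A's tip at about crop (575,95), above the roof, and finger B's tip at (675,122), in front of the tab. The top view is blocked by the arm. I'll check the tips against the expected geometry.

Run:
```python
from h import *
u=np.array([.309,-.951,0]);p=np.array([497.8,-15.2,0])
A=ray("side",230+175/2.5,130+95/2.5,143);B=ray("side",230+275/2.5,130+122/2.5,143)
print(A,(A-p)@u,B,(B-p)@u)
for k in(-50,50):
  for z in(130,143): print(k,z,proj("side",p+u*k+[0,0,z]))
```

```text
[540.52  132.327 143.   ] -127.09792675746309 [575.28   31.681 143.   ] -20.642263814981877
-50 130 [298.965 193.046]
-50 143 [298.952 186.644]
50 130 [340.527 206.796]
50 143 [340.786 199.95 ]
```

The columns match but the rows are about 19 px too high, so grey tips may be blending into the grey wall. I'll take a contrast-enhanced crop to check.

Run:
```python
from h import *
import cv2
c=ctrl.capture("side")["img"][:,:,::-1]
i=c[120:220,270:370]; i=np.clip((i.astype(float)-20)*1.7,0,255).astype(np.uint8)
cv2.imwrite("pics/d.png",cv2.resize(i,(600,600),interpolation=cv2.INTER_NEAREST))
```

```text
(no output)
```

View pics/d.png

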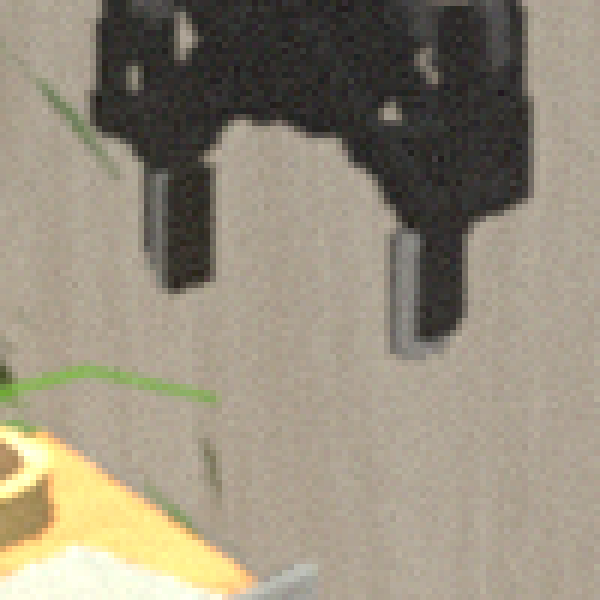

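The tips end at rows 168 (finger A, columns 295–305) and 179 (finger B, columns 335–347), so they really do appear higher than predicted. I'll compare with the picture taken at the start.

Run:
```python
from h import *
import cv2
for z in(194,207,244): print(z,[proj("side",np.array([133.2,507.5,z])+k*np.array([.254,.967,0])) for k in(-50,50)])
print(proj("side",(495,-4,90)),proj("side",(484,29.5,64)))
s=ctrl.sense();print(s["time_s"],s["eef_pos"],s["joints"])
i=cv2.imread("pics/side0.png")[20:140,10:110]; i=np.clip((i.astype(float)-10)*1.7,0,255).astype(np.uint8)
cv2.imwrite("pics/e.png",cv2.resize(i,(500,600),interpolation=cv2.INTER_NEAREST))
```

```text
194 [array([ 70.188, 136.654]), array([ 78.991, 127.377])]
207 [array([ 69.02, 131.04]), array([ 77.961, 122.182])]
244 [array([ 65.631, 114.745]), array([ 74.974, 107.128])]
[314.217 217.652] [300.472 224.752]
2.125 [498.532 -15.275 130.876] [-0.266  0.315  1.668  0.     1.157 -2.152]
```

View pics/e.png

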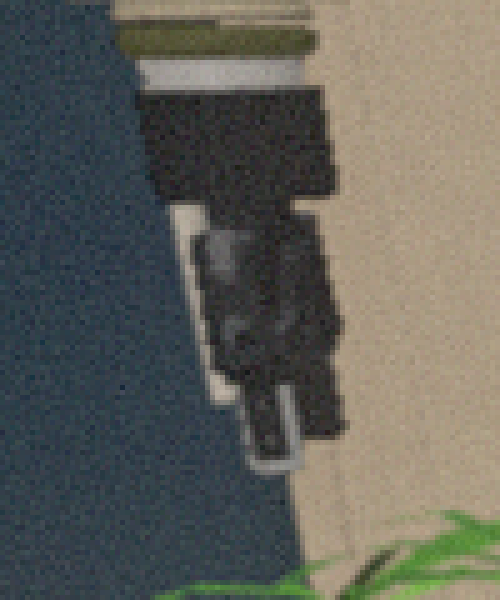

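The start picture shows the same offset: tips about 37 mm higher than the open-finger figure, with matching columns. The camera and the dock measurements agree with each other, so I'll descend stepwise and let the force show where contact is.

Call:
step_arm:
  increments:
    - [[0, -0.1, 2], [0, 0, 0], 100]
    - [[0, -0.3, 4], [0, 0, 0], 100]
    - [[0, -0.3, 5.5], [0, 0, 0], 100]
    - [[0, -0.3, 6.2], [0, 0, 0], 100]
    - [[0, -0.3, 6.2], [0, 0, 0], 100]

```text
time_s: 2.75
eef_pos: [499.4, -18.6, 68.1]
ee_rot: [-0.0, -0.156, 0.988, 0.0]
force: [0.7, 0.5, 0.2]
grip_width: 1.002
grip_force: 0.0
```

Run:
```python
from h import *
import cv2
to((499.5,-18,50))
i=ctrl.capture("side")["img"][:,:,::-1][140:290,240:390]; i=np.clip((i.astype(float)-10)*1.4,0,255).astype(np.uint8)
cv2.imwrite("pics/f.png",cv2.resize(i,(600,600),interpolation=cv2.INTER_CUBIC))
```

```text
2.75 [499.413 -18.638  68.088] [-0.272  0.399  1.734  0.     1.008 -2.157] [0.694 0.471 0.187] 1.0021484856397747
shift cm [-0.028  0.058  1.809] turn [ 0.001 -0.001 -0.001]
```

View pics/f.png

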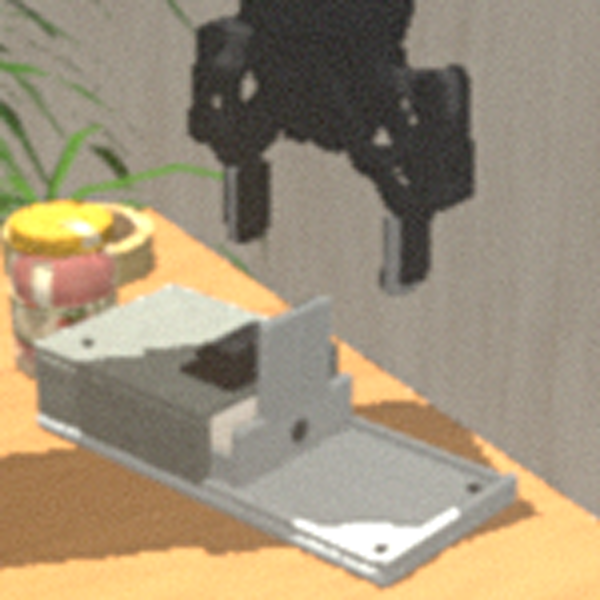

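Both fingers are correctly lined up in the side view, with A at (302,200) above the button and B in front of the tab. Both are still well above the tab's top, so contact should come at a TCP z of about 15–20. I'll keep descending.

Call:
step_arm:
  increments:
    - [[0, 0, 1], [0, 0, 0], 100]
    - [[0, 0.05, 2], [0, 0, 0], 100]
    - [[0, 0.05, 2.2], [0, 0, 0], 100]
    - [[0, 0.05, 2.2], [0, 0, 0], 100]

```text
time_s: 3.3
eef_pos: [499.2, -18.3, 45.9]
ee_rot: [-0.0, -0.156, 0.988, 0.0]
force: [-1.0, 0.9, -0.3]
grip_width: 1.001
grip_force: 0.0
```

Call:
step_arm:
  increments:
    - [[0, 0, 0.6], [0, 0, 0], 100]
    - [[0, 0, 1.2], [0, 0, 0], 100]
    - [[0, 0, 1.8], [0, 0, 0], 100]
    - [[0, 0, 1.8], [0, 0, 0], 100]

```text
time_s: 3.8
eef_pos: [498.9, -18.2, 27.5]
ee_rot: [-0.0, -0.156, 0.988, 0.0]
force: [-0.7, 0.8, 0.6]
grip_width: 1.001
grip_force: 0.0
```

Run:
```python
from h import *
import cv2
to((499.5,-18,18))
i=ctrl.capture("side")["img"][:,:,::-1][140:290,240:390]; i=np.clip((i.astype(float)-10)*1.4,0,255).astype(np.uint8)
cv2.imwrite("pics/g.png",cv2.resize(i,(600,600),interpolation=cv2.INTER_CUBIC))
```

```text
3.8 [498.905 -18.225  27.468] [-0.272  0.461  1.768 -0.     0.913 -2.156] [-0.735  0.827  0.615] 1.0012233178766956
shift cm [-0.064  0.003  0.947] turn [ 0.033 -0.051 -0.015]
```

View pics/g.png

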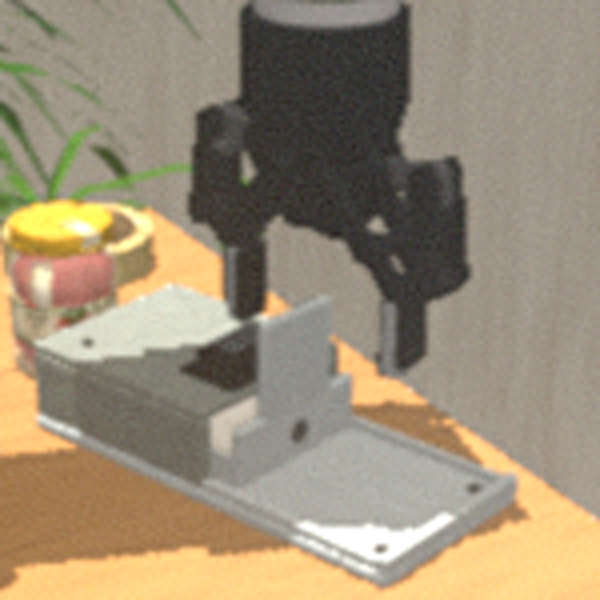

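No contact yet. The tip of A, at (247,315) in the crop, is about 12 mm above the button. I'll now go down in fine steps.

Call:
step_arm:
  increments:
    - [[-0.05, 0, 0.4], [0, 0, 0], 100]
    - [[-0.05, 0, 0.7], [0, 0, 0], 100]
    - [[-0.05, 0, 1.0], [0, 0, 0], 100]
    - [[-0.05, 0, 1.0], [0, 0, 0], 100]

```text
time_s: 4.35
eef_pos: [499.5, -18.1, 17.8]
ee_rot: [-0.0, -0.156, 0.988, 0.0]
force: [-0.1, -0.0, 0.3]
grip_width: 1.001
grip_force: 0.0
```

Call:
step_arm:
  increments:
    - [[0, 0, 0.2], [0, 0, 0], 100]
    - [[0, 0, 0.3], [0, 0, 0], 100]
    - [[0, 0, 0.3], [0, 0, 0], 100]

```text
time_s: 4.72
eef_pos: [499.7, -18.1, 14.9]
ee_rot: [-0.0, -0.156, 0.988, 0.0]
force: [0.7, -0.7, 0.1]
grip_width: 0.999
grip_force: 0.0
```

Call:
step_arm:
  increments:
    - [[0, 0, 0.15], [0, 0, 0], 100]
    - [[0, 0, 0.3], [0, 0, 0], 100]
    - [[0, 0, 0.3], [0, 0, 0], 100]

```text
time_s: 5.1
eef_pos: [499.8, -18.2, 12.1]
ee_rot: [0.0, -0.156, 0.988, -0.0]
force: [0.4, -1.9, 4.1]
grip_width: 0.997
grip_force: 1.7
```

Call:
step_arm:
  increments:
    - [[0, 0, 0.1], [0, 0, 0], 100]
    - [[0, 0, 0.2], [0, 0, 0], 100]
    - [[0, 0, 0.2], [0, 0, 0], 100]

```text
time_s: 5.48
eef_pos: [499.9, -18.2, 10.1]
ee_rot: [0.0, -0.156, 0.988, -0.0]
force: [0.5, -1.3, 4.3]
grip_width: 0.999
grip_force: 2.2
```

Call:
step_arm:
  increments:
    - [[0, 0, 0.15], [0, 0, 0], 100]
    - [[0, 0, 0.3], [0, 0, 0], 100]
    - [[0, 0, 0.3], [0, 0, 0], 100]
    - [[0, 0, 0.3], [0, 0, 0], 100]
    - [[0, 0, 0.3], [0, 0, 0], 100]
    - [[0, 0, 0.3], [0, 0, 0], 100]
    - [[0, 0, 0.3], [0, 0, 0], 100]
    - [[0, 0, 0.3], [0, 0, 0], 100]

```text
time_s: 6.48
eef_pos: [499.8, -18.2, 7.0]
ee_rot: [0.0, -0.156, 0.988, -0.0]
force: [1.2, -0.6, 4.2]
grip_width: 0.997
grip_force: 2.4
```

Call:
step_arm:
  increments:
    - [[0, 0, 0], [0, 0, 0], 100]
    - [[0, 0, 0], [0, 0, 0], 100]
    - [[0, 0, 0], [0, 0, 0], 100]
    - [[0, 0, 0], [0, 0, 0], 100]
    - [[0, 0, 0], [0, 0, 0], 100]
    - [[0, 0, 0], [0, 0, 0], 100]
    - [[0, 0, 0], [0, 0, 0], 100]
    - [[0, 0, 0], [0, 0, 0], 100]

```text
time_s: 7.48
eef_pos: [499.8, -18.3, 7.0]
ee_rot: [0.0, -0.156, 0.988, -0.0]
force: [-0.3, -2.9, 4.6]
grip_width: 0.999
grip_force: 3.7
```

Run:
```python
from h import *
import cv2
to((499.5,-18,18))
i=ctrl.capture("side")["img"][:,:,::-1][140:290,240:390]; i=np.clip((i.astype(float)-10)*1.4,0,255).astype(np.uint8)
cv2.imwrite("pics/h.png",cv2.resize(i,(600,600),interpolation=cv2.INTER_CUBIC))
```

```text
7.475 [499.778 -18.275   7.036] [-0.271  0.497  1.78  -0.     0.865 -2.156] [-0.339 -2.871  4.596] 0.9987202880142101
shift cm [ 0.018  0.034 -1.096] turn [-0.015  0.006 -0.013]
```

View pics/h.png

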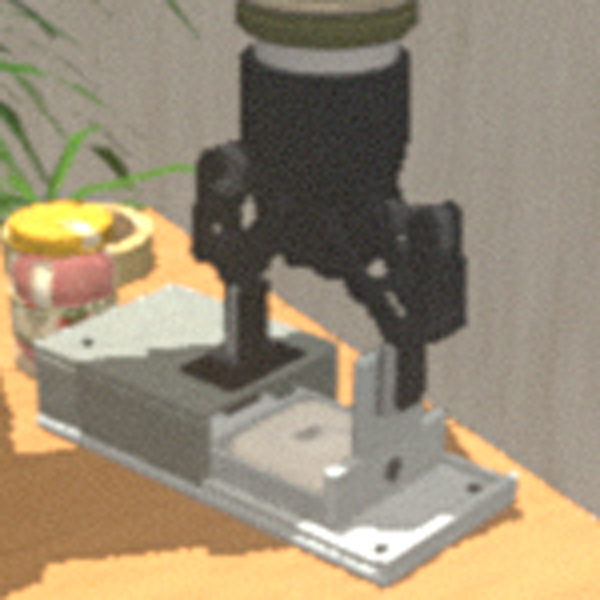

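The side view shows it worked. Finger A keeps the button down at (245,365), and the tab stands part-way out against finger B at about (390,380), with the reader in the cradle. I'll press slightly deeper for margin and then check the cradle position.

Call:
step_arm:
  increments:
    - [[0, 0, 0.1], [0, 0, 0], 100]
    - [[0, 0, 0.15], [0, 0, 0], 100]
    - [[0, 0, 0.15], [0, 0, 0], 100]
    - [[0, 0, 0.15], [0, 0, 0], 100]
    - [[0, 0, 0.15], [0, 0, 0], 100]
    - [[0, 0, 0.15], [0, 0, 0], 100]

```text
time_s: 8.28
eef_pos: [499.9, -18.3, 5.7]
ee_rot: [0.0, -0.156, 0.988, -0.0]
force: [-0.0, -0.8, 6.4]
grip_width: 1.004
grip_force: 4.1
```

Run:
```python
from h import *
F=[]
for i in range(8):
    ctrl.capture("side"); s=ctrl.sense(); F.append(np.r_[s["force"],s["grip_force"],s["eef_pos"]])
print(s["time_s"],np.mean(F,0))
# tab top edge in pics/h.png: left end (357,357), z=90, compare with home left end
u=np.array([.309,-.951,0])
a=ray("side",240+357/4,140+357/4,90); h=ray("side",235+350/5,185+36,90)
print(a,(a-h)@u)
```

```text
8.675 [  0.839  -1.525   6.717   4.123 499.858 -18.283   5.691]
[492.507 -60.262  90.   ] 55.37520592297322
```

The cradle is about 55 mm out, as planned, and the vertical push of about 6.7 N means the button is essentially fully down. I'm handing in.

```bash
python3 -c "
from rig import ctrl
print(ctrl.finish_job())"
```

```text
the job is handed in; nothing more can be done
None
```

Job handed in, no verdict returned: one finger holds the button essentially fully down (about 6.7 N), the other traps the tab with the cradle about 55 mm out, and the reader was in the cradle in the last picture.

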